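Scrape out the joint under the tray's ledge

ROBOT

A 6-joint arm with a two-finger parallel gripper is mounted at the origin on a cart in front of the work surface, level with it; the furniture and walls round the work are solid. World frame = base frame: x ahead of the robot, y to its left, z up, the work surface at z = 0. Lengths are in m, angles in degrees, forces in N, time in s.
With the tool pointing down it reaches from about 0.375 to 0.975 m from the base axis. Payload 3.8 kg.
Tool frame: the origin (TCP) lies at the very end of the fingers, on their centre line; the grasp point (between the pads) lies 19 mm behind it; z points along the fingers, y is the line along which they close (so a half turn about z gives the same grasp; the last joint's range is limited). The gripper opens to 85 mm and grips with 20 to 120 N. Pads are 22 mm wide; open, the fingers measure 114 mm over their backs; the gripper's body (76 mm by 85 mm) begins 54 mm behind the grasp point. The pads swing forward as they close: fully open they stand 13 mm farther back than shut.
Start: joints at [-74.135, 15.12, 91.902, -0, 72.978, -2.114], TCP at [0.208, -0.642, 0.231] pointing down, gripper open.
Joint ranges: [-150.88, 150.88], [-54.13, 125.18], [17.81, 147.31], [-75.09, 255.09], [0, 152.58], [-146.25, 146.25]. Speed limits (degrees/s): [147.25, 147.25, 180, 180, 180, 180].

INTERFACE

Orientations are given as [roll, pitch, yaw] about the fixed x, y, z axes, in that order (R = Rz(yaw) Ry(pitch) Rx(roll)).
In Python, from rig import robot gives the robot as it stands. Calls block until the motion is done:
- robot.reach(position, orientation): joint-space move of the TCP to a pose.
- robot.move_straight(position, rotation=None, speed=0.15): straight line of the TCP; rotation=None keeps the orientation; speed is the mean speed in m/s.
- robot.goto_joints(angles): joint-space move.
- robot.command_gripper(opening, force=None): finger opening in m; force is the grip in N (None keeps the last); returns when the fingers have stopped.
- robot.wait(seconds).
- robot.inverse_kinematics(position, orientation): joint angles nearest the present ones, or None.
- robot.get_image(name): name is "scene" or "side" or "wrist"; returns a dict with "pixels" (384x512x3 uint8, blue, green, red), "fx", "fy", "cx", "cy" (pixels), "eye" and "rotation" of the camera in the world. Camera axes: x right, y up, looking along -z (the intrinsics and any distortion apply to the point x, -y, -z); pixel columns grow to the right and rows downward; lengths in m; the calibration is good to about 2 mm. A picture is of the moment at which its call begins. There is no depth.
A pose or a line that the arm cannot do raises robot.MotionError and nothing moves.
- robot.job_done(): hands the job in; it is judged then, once.
Trained networks look in the newest picture that a camera, given by its name, has taken for a name from the list of things; names that differ only in an ending like _2 or _b are one class to them, and where a whole thing is asked for, a point or a joint stands for the part that bears it (a point fixed in the world has none). Each returns a list of dicts, best first, with "p" (0 to 1); they miss things now and then, are a little off and sometimes report something else, mostly with a low value. They report only what shows in the picture. A call takes as long as a camera call.
- robot.silhouettes(camera, query): "mask" (384x512 bool, what is visible of it) and "rect" ([left, top, right, bottom] in pixels, round what is visible of it).
Readings, each from a call of its own:
- robot.get_time_s(): time.
- robot.get_joints(): joint angles.
- robot.get_joint_vel(): joint speeds.
- robot.get_joint_torque(): joint torques, N m.
- robot.get_tcp_pos(): TCP position.
- robot.get_tcp_rot(): TCP orientation.
- robot.get_force(): force on the tool from outside, world axes, zero at the start.
- robot.get_wrist_torque(): the same for the moment, N m.
- robot.get_grip_width(): finger opening in m.
- robot.get_gripper_force(): force on a finger pad.
Only numpy, scipy, OpenCV 4.12 (cv2) and the standard library are available. Lean on these libraries where they do the work, as an engineer would, in place of code of your own. Each camera call takes 0.05 s, during which the arm holds its last target. There are 200 camera calls.

TASK

Take the scraper from its pot and clean out the joint where the draining tray's floor meets its back plate, under the ledge: draw the tip along the joint in one slow pass (about 3 cm a second), touching it all the way from the left end of the short angled part, round the bend, to the right end of the long part. Then stand the scraper upright in its pot again, its guard resting on the rim, and let go. Leave the other things where they are.

Things in the scene. Friction and masses are not known exactly. Their poses are not given: they have to be found in the camera images.
- scraper: Joint scraper, 177 mm long, 0.12 kg, rigid: square wooden handle, black round guard, polished slippery steel shank and ball tip. Stands upright in the white pot, tip down, any yaw. Origin at the tip's end; +z up the axis; x, y square to the handle's sides. Along z (mm): shank to 105 (radius 4 at the tip, 6 from z = 22), guard 105 to 111 (radius 28), handle 111 to 177.
- scraper_grip (a point): Where to grip the scraper: on its axis in the handle, 142 mm from the tip's end. Handle 22x22 mm, 66 mm long; grip two facing sides with the fingers along the axis, about 80 N, best so that the finger line is level and square to the lean while working. Press the tip on lightly (3 to 5 N): above some 15 N the tool turns in the grip.
- scraper_tip (a point): Centre of the scraper's ball tip (radius 4 mm), 4 mm up the axis from the scraper's origin.
- tray: Dark steel draining tray fixed to the worktop, 100x220 mm; floor top 8 mm above the worktop. Origin under the middle on the worktop; +x to the back plate, +y left, z up. Upright back plate: long part with inner face at x = 50 mm from y = -110 to 20 mm; at y = 20 it bends and a short part, 100 mm long, runs along (-0.5, 0.866). Sides open; rolled rim 4 mm high at the front (x = -40).
- ledge_edge (a point): Middle of the front lower edge of the ledge on the long part. The ledge juts 28 mm forward from the back plate's top along both parts, z 68 to 73 mm above the worktop, over the joint. The scraper fits under it only leaning, handle to the front, 32 to 50 degrees from vertical (about 41 is comfortable); leaning in the direction 15 degrees left of tray +x serves both parts.
- pot: Heavy white ceramic pot that does not move: tube of outer radius 23 mm, inner radius 16 mm, 118 mm high, on a foot disc of radius 38 mm. Origin under its centre on the worktop, z up. The scraper's guard rests on the rim, its shank inside.
- pot_rest (a point): Where scraper_tip is when the scraper stands properly in the pot: on the pot's axis, 17 mm above the worktop.
- seam0 (a point): Point of the joint between tray floor and back plate: left end, 16 mm short of the short part's outer edge. It is where the centre of the ball tip is when the tip touches both floor and plate (4 mm from each).
- seam1 (a point): Point of the joint between tray floor and back plate: short part, 63 mm before the bend. It is where the centre of the ball tip is when the tip touches both floor and plate (4 mm from each).
- seam2 (a point): Point of the joint between tray floor and back plate: short part, 42 mm before the bend. It is where the centre of the ball tip is when the tip touches both floor and plate (4 mm from each).
- seam3 (a point): Point of the joint between tray floor and back plate: short part, 21 mm before the bend. It is where the centre of the ball tip is when the tip touches both floor and plate (4 mm from each).
- seam4 (a point): Point of the joint between tray floor and back plate: at the bend. It is where the centre of the ball tip is when the tip touches both floor and plate (4 mm from each).
- seam5 (a point): Point of the joint between tray floor and back plate: long part, 22 mm past the bend. It is where the centre of the ball tip is when the tip touches both floor and plate (4 mm from each).
- seam6 (a point): Point of the joint between tray floor and back plate: long part, 44 mm past the bend. It is where the centre of the ball tip is when the tip touches both floor and plate (4 mm from each).
- seam7 (a point): Point of the joint between tray floor and back plate: long part, 66 mm past the bend. It is where the centre of the ball tip is when the tip touches both floor and plate (4 mm from each).
- seam8 (a point): Point of the joint between tray floor and back plate: long part, 88 mm past the bend. It is where the centre of the ball tip is when the tip touches both floor and plate (4 mm from each).
- seam9 (a point): Point of the joint between tray floor and back plate: right end, 110 mm past the bend, 20 mm short of the long part's outer edge. It is where the centre of the ball tip is when the tip touches both floor and plate (4 mm from each).
- tomato_tin: Bystander, loose: tall food tin, 75 mm across, 110 mm high. Origin under its centre. To be left where it is.
- bean_tin: Bystander, loose: low food tin, 75 mm across, 58 mm high. Origin under its centre. To be left where it is.
- ramekin_white: Bystander, loose: small white ramekin, 71 mm across, 42 mm high. Origin under its centre. To be left where it is.
- salt_shaker: Bystander, loose: salt shaker with grey cap, 44 mm across, 90 mm high. Origin under its centre. To be left where it is.
- label_roll: Bystander, loose: roll of tape lying flat, 83x66x17 mm. Origin under its centre. To be left where it is.

How it is judged (in metres and radians):
On the way, in this order (a step that is already met when the one before it is completed fails the run):
1. the scraper's tip is in the joint and touching: left end, 16 mm short of the short part's outer edge (within 9 mm) (distance between scraper_tip and seam0 below 0.009 m and contact force between scraper and tray above 0.1 N), for 0.2 s.
2. the scraper's tip is in the joint and touching: short part, 63 mm before the bend (within 9 mm) (distance between scraper_tip and seam1 below 0.009 m and contact force between scraper and tray above 0.1 N), for 0.2 s.
3. the scraper's tip is in the joint and touching: short part, 42 mm before the bend (within 9 mm) (distance between scraper_tip and seam2 below 0.009 m and contact force between scraper and tray above 0.1 N), for 0.2 s.
4. the scraper's tip is in the joint and touching: short part, 21 mm before the bend (within 9 mm) (distance between scraper_tip and seam3 below 0.009 m and contact force between scraper and tray above 0.1 N), for 0.2 s.
5. the scraper's tip is in the joint and touching: at the bend (within 9 mm) (distance between scraper_tip and seam4 below 0.009 m and contact force between scraper and tray above 0.1 N), for 0.2 s.
6. the scraper's tip is in the joint and touching: long part, 22 mm past the bend (within 9 mm) (distance between scraper_tip and seam5 below 0.009 m and contact force between scraper and tray above 0.1 N), for 0.2 s.
7. the scraper's tip is in the joint and touching: long part, 44 mm past the bend (within 9 mm) (distance between scraper_tip and seam6 below 0.009 m and contact force between scraper and tray above 0.1 N), for 0.2 s.
8. the scraper's tip is in the joint and touching: long part, 66 mm past the bend (within 9 mm) (distance between scraper_tip and seam7 below 0.009 m and contact force between scraper and tray above 0.1 N), for 0.2 s.
9. the scraper's tip is in the joint and touching: long part, 88 mm past the bend (within 9 mm) (distance between scraper_tip and seam8 below 0.009 m and contact force between scraper and tray above 0.1 N), for 0.2 s.
10. the scraper's tip is in the joint and touching: right end, 110 mm past the bend, 20 mm short of the long part's outer edge (within 9 mm) (distance between scraper_tip and seam9 below 0.009 m and contact force between scraper and tray above 0.1 N), for 0.2 s.
At the end, for the whole second after the job is handed in: The scraper stands at rest in its pot, guard on the rim: tip within 16 mm of pot_rest and axis within 0.12 rad of vertical, released; the whole joint was traced first (distance between scraper_tip and pot_rest below 0.016 m and angle between scraper's own z axis and vertical below 0.12 rad and linear speed of scraper below 0.02 m/s); the robot touches nothing.
It fails at once if a bystander is moved more than 30 mm (distance of any of tomato_tin, bean_tin, ramekin_white, salt_shaker, label_roll from where it was at the start of the episode above 0.03 m).
It also fails if it takes over 72 s, if anything falls off the work surface, if the arm or the gripper's body presses on something with over 40 N, if the wrist force passes 120 N, or if a joint passes its speed limit or range.

## Working session

There is one attempt and no reset: what is moved stays moved. The work goes in short steps, each a Python script; the robot and the scene stay as the last script left them, time stands still between calls to the robot, and variables do not carry over. Pictures are saved under pics/ and viewed, at most 10 in all, crops included, and the job is handed in when it is done.

```bash
mkdir -p pics; ls
python3 - <<'E'
from rig import robot
import cv2,numpy as np
ims=[]
for n in ("scene","side"):
    im=robot.get_image(n); ims.append(im["pixels"]); print(n,{k:np.round(v,4).tolist() for k,v in im.items() if k!="pixels"})
    for q in ("scraper","tray","pot","tomato_tin","bean_tin","ramekin_white","salt_shaker","label_roll"):
        print(q,[(round(d["p"],2),np.round(d["rect"]).tolist()) for d in robot.silhouettes(n,q)[:2]])
cv2.imwrite("pics/a.png",ims[0]);cv2.imwrite("pics/b.png",ims[1])
E
```

```text
pics
rig.py
scene {'fx': 409.2949, 'fy': 409.2949, 'cx': 247.7822, 'cy': 191.5309, 'eye': [0.0132, 0.9799, 0.5538], 'rotation': [65.5745, 0.5199, -146.966]}
scraper [(0.72, [301.0, 143.0, 323.0, 170.0])]
tray [(0.73, [294.0, 221.0, 322.0, 247.0]), (0.56, [197.0, 180.0, 255.0, 240.0])]
pot [(0.74, [300.0, 168.0, 326.0, 206.0])]
tomato_tin [(0.94, [210.0, 230.0, 248.0, 290.0])]
bean_tin [(0.72, [224.0, 166.0, 253.0, 189.0])]
ramekin_white [(0.82, [295.0, 221.0, 321.0, 251.0])]
salt_shaker [(0.83, [130.0, 217.0, 150.0, 252.0])]
label_roll [(0.75, [315.0, 215.0, 339.0, 236.0])]
side {'fx': 416.1544, 'fy': 416.1544, 'cx': 250.6642, 'cy': 190.9209, 'eye': [0.5305, 0.9898, 0.4556], 'rotation': [67.8006, -0.5836, -178.4726]}
scraper [(0.7, [269.0, 130.0, 288.0, 163.0])]
tray [(0.93, [188.0, 192.0, 232.0, 268.0])]
pot [(0.8, [265.0, 162.0, 295.0, 204.0]), (0.5, [272.0, 131.0, 289.0, 162.0])]
tomato_tin [(0.73, [282.0, 237.0, 328.0, 317.0])]
bean_tin [(0.6, [171.0, 178.0, 197.0, 203.0])]
ramekin_white [(0.93, [305.0, 214.0, 336.0, 243.0])]
salt_shaker [(0.6, [137.0, 257.0, 162.0, 310.0]), (0.38, [185.0, 186.0, 233.0, 266.0])]
label_roll [(0.59, [310.0, 205.0, 340.0, 221.0])]
```

View pics/a.png

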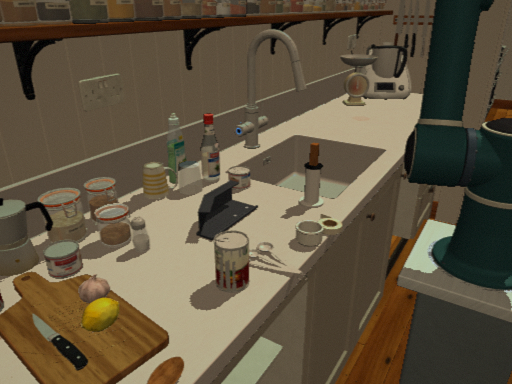

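View pics/b.png

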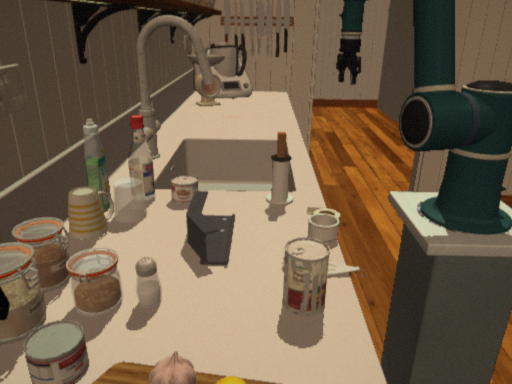

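The scene picture shows the pot with the scraper at about (313,175), the tray at (228,210), the ramekin at (309,233), the tomato tin at (231,260) and the bean tin at (239,177). The side picture agrees: pot (280,180), tray (210,230). I'll take rough positions next, then get wrist views.

```bash
cat > h.py <<'E'
from rig import robot
import cv2,numpy as np
from scipy.spatial.transform import Rotation as Ro
from scipy.optimize import minimize,least_squares
def Rm(o): return Ro.from_euler('xyz',o,degrees=True).as_matrix()
def proj(im,P):
    c=(np.atleast_2d(P)-im["eye"])@Rm(im["rotation"])
    return np.c_[im["cx"]+im["fx"]*c[:,0]/-c[:,2], im["cy"]+im["fy"]*c[:,1]/c[:,2]]
def ray(im,uv):
    d=Rm(im["rotation"])@np.array([(uv[0]-im["cx"])/im["fx"],-(uv[1]-im["cy"])/im["fy"],-1]);return d/np.linalg.norm(d)
def onz(im,uv,z):
    d=ray(im,uv);return np.array(im["eye"])+d*(z-im["eye"][2])/d[2]
def mask(cam,q,i=0):
    r=robot.silhouettes(cam,q);return r[i]["mask"] if len(r)>i else None
def disc(c,r,z,n=24):
    a=np.linspace(0,2*np.pi,n);return np.c_[c[0]+r*np.cos(a),c[1]+r*np.sin(a),0*a+z]
E
python3 - <<'E'
from h import *
print(robot.get_tcp_pos(),robot.get_tcp_rot())
ims={n:robot.get_image(n) for n in("scene","side")}
w=robot.get_image("wrist");print(w["eye"],w["rotation"],w["fx"])
H=dict(tray=.04,pot=.06,tomato_tin=.055,bean_tin=.029,ramekin_white=.021,salt_shaker=.045,label_roll=.008,scraper=.15)
for q,h in H.items():
    for n in ims:
        r=robot.silhouettes(n,q)
        for d in r[:2]:
            x=d["rect"];print(q,n,round(d["p"],2),onz(ims[n],((x[0]+x[2])/2,(x[1]+x[3])/2),h).round(3))
E
```

```text
[ 0.2083494  -0.64203691  0.23128963] [-1.79999464e+02  1.00118001e-03  1.79798017e+01]
[ 0.28694436 -0.61737253  0.37487384] [-1.86970021e+01 -8.13430558e-04 -7.20512496e+01] 301.92971195809577
tray scene 0.76 [0.61  0.169 0.04 ]
tray side 0.73 [0.635 0.187 0.04 ]
pot scene 0.63 [ 0.459 -0.045  0.06 ]
pot side 0.78 [ 0.475 -0.041  0.06 ]
pot side 0.59 [ 0.46  -0.392  0.06 ]
tomato_tin scene 0.92 [0.456 0.379 0.055]
tomato_tin scene 0.51 [0.599 0.193 0.055]
tomato_tin side 0.79 [0.446 0.392 0.055]
bean_tin scene 0.7 [ 0.739 -0.074  0.029]
bean_tin scene 0.69 [ 0.602 -0.378  0.029]
bean_tin side 0.85 [ 0.739 -0.056  0.029]
ramekin_white scene 0.77 [0.382 0.135 0.021]
ramekin_white scene 0.41 [0.638 0.132 0.021]
ramekin_white side 0.97 [0.387 0.148 0.021]
salt_shaker scene 0.73 [0.709 0.399 0.045]
salt_shaker side 0.47 [ 0.461 -0.45   0.045]
label_roll scene 0.71 [0.366 0.044 0.008]
label_roll scene 0.51 [0.493 0.324 0.008]
label_roll side 0.75 [0.366 0.022 0.008]
scraper scene 0.82 [ 0.473 -0.061  0.15 ]
scraper scene 0.26 [0.49 0.34 0.15]
scraper side 0.72 [ 0.477 -0.075  0.15 ]
```

Run:
```python
from h import *
import pickle
def view(p,yaw,name):
    o=[180,0,yaw]
    j=robot.inverse_kinematics(p,o); print(name,None if j is None else np.round(j,0))
    robot.reach(p,o); robot.wait(.3)
    im=robot.get_image("wrist"); d={"im":im}
    for q in("tray","pot","scraper"):
        d[q]=[(r["p"],r["mask"]) for r in robot.silhouettes("wrist",q)[:2]]
        print(q,[(round(r["p"],2),np.round(r["rect"])) for r in robot.silhouettes("wrist",q)[:2]])
    pickle.dump(d,open(name+".pkl","wb")); return im["pixels"]
a=view([.47,-.10,.36],-90,"p1")
b=view([.40,-.03,.36],180 if robot.inverse_kinematics([.40,-.03,.36],[180,0,180]) is not None else 0,"p2")
y=180 if robot.inverse_kinematics([.55,.17,.30],[180,0,180]) is not None else -90
c=view([.55,.17,.30],y,"t1")
d=view([.60,.14,.30],-90,"t2")
cv2.imwrite("pics/c.png",cv2.resize(np.vstack([np.hstack([a,b]),np.hstack([c,d])]),(800,600),interpolation=cv2.INTER_AREA))
print(robot.get_time_s())
```

```text
p1 NoneTraceback (most recent call last):
  File "<stdin>", line 12, in <module>
  File "<stdin>", line 6, in view
host.MotionError: the arm cannot take that pose within its joint ranges
```

Run:
```python
from h import *
for p in([.47,-.10,.36],[.47,-.05,.3],[.42,-.03,.36],[.55,.17,.3],[.60,.14,.3]):
  for z in (p[2],.25):
    print(p[:2],z,[(y) for y in range(-180,180,30) if robot.inverse_kinematics([p[0],p[1],z],[180,0,y]) is not None])
```

```text
[0.47, -0.1] 0.36 [-180, -150, -60, -30, 0, 30, 60, 90, 120, 150]
[0.47, -0.1] 0.25 [-180, -150, -60, -30, 0, 30, 60, 90, 120, 150]
[0.47, -0.05] 0.3 [-180, -150, -60, -30, 0, 30, 60, 90, 120, 150]
[0.47, -0.05] 0.25 [-180, -150, -60, -30, 0, 30, 60, 90, 120, 150]
[0.42, -0.03] 0.36 [-180, -150, -60, -30, 0, 30, 60, 90, 120, 150]
[0.42, -0.03] 0.25 [-180, -150, -60, -30, 0, 30, 60, 90, 120, 150]
[0.55, 0.17] 0.3 [-180, -150, -120, -30, 0, 30, 60, 90, 120, 150]
[0.55, 0.17] 0.25 [-180, -150, -120, -30, 0, 30, 60, 90, 120, 150]
[0.6, 0.14] 0.3 [-180, -150, -120, -30, 0, 30, 60, 90, 120, 150]
[0.6, 0.14] 0.25 [-180, -150, -120, -30, 0, 30, 60, 90, 120, 150]
```

Run:
```python
from h import *
import pickle
def view(p,yaw,name):
    robot.reach(p,[180,0,yaw]); robot.wait(.3)
    im=robot.get_image("wrist"); d={"im":im}
    for q in("tray","pot","scraper"):
        d[q]=[(r["p"],r["mask"],r["rect"]) for r in robot.silhouettes("wrist",q)[:2]]
        print(name,q,[(round(r[0],2),np.round(r[2])) for r in d[q]])
    pickle.dump(d,open(name+".pkl","wb")); return im["pixels"]
print(robot.get_time_s())
a=view([.47,-.02,.33],90,"p1")
b=view([.62,.23,.30],90,"t1")
c=view([.57,.17,.30],180,"t2")
d=view([.44,-.05,.33],180,"p2")
cv2.imwrite("pics/c.png",cv2.resize(np.vstack([np.hstack([a,b]),np.hstack([c,d])]),(800,600),interpolation=cv2.INTER_AREA))
print(robot.get_time_s())
```

```text
1.85
p1 tray [(0.89, array([340.,   0., 443., 106.]))]
p1 pot [(0.57, array([233., 161., 281., 194.]))]
p1 scraper [(0.7, array([236., 189., 280., 244.]))]
t1 tray [(0.86, array([232., 116., 306., 285.]))]
t1 pot [(0.92, array([155., 302., 195., 362.]))]
t1 scraper []
t2 tray [(0.96, array([165., 159., 324., 245.])), (0.71, array([385.,   6., 504.,  89.]))]
t2 pot [(0.67, array([ 25.,  53., 101., 111.])), (0.28, array([122.,   2., 177.,  24.]))]
t2 scraper [(0.83, array([  1.,  48.,  34., 105.]))]
p2 tray [(0.62, array([306., 231., 455., 310.]))]
p2 pot []
p2 scraper [(0.77, array([207., 170., 252., 223.]))]
9.8667
```

View pics/c.png

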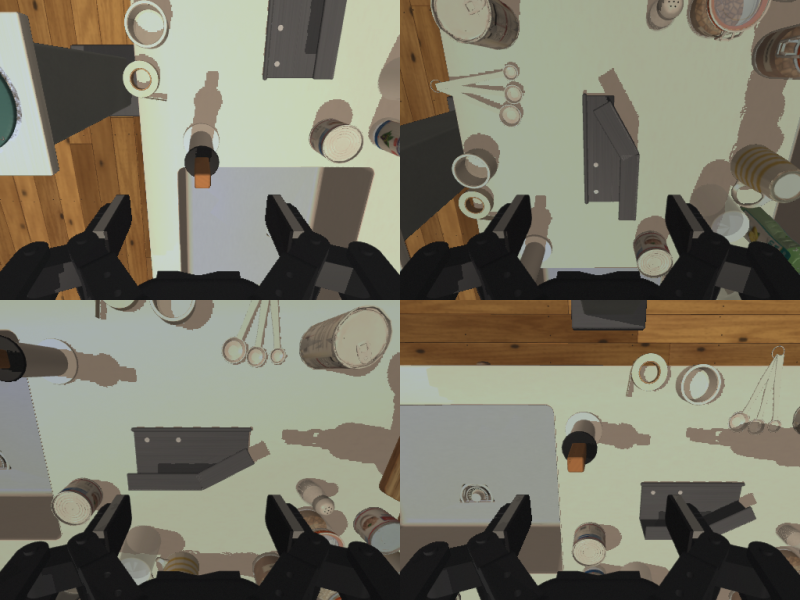

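```bash
cat > fit.py <<'E'
from h import *
import pickle
S=4
def box(x0,x1,y0,y1,z0,z1): return np.array([[x,y,z] for x in(x0,x1) for y in(y0,y1) for z in(z0,z1)])
def prism(xy,z0,z1): return np.vstack([np.c_[xy,np.full(len(xy),z)] for z in(z0,z1)])
u=np.array([-.5,.866]);n=np.array([-.866,-.5]);B=np.array([50,20.])
E_=B+100*u; I=B+28*np.array([-1,-np.tan(np.radians(15))*-1*-1]) # mitre of ledge
I=B+28*np.array([-1,-np.tan(np.radians(15))])
TRAY=[prism(np.array([[-44,-110],[50,-110],B,E_,[-44,E_[1]]]),0,8),
 prism(np.array([[50,-110],[53,-110],B+[3,1],B]),0,73), prism(np.array([B,B+[3,1],E_-3*n,E_]),0,73),
 prism(np.array([[22,-110],[53,-110],B+[3,1],I]),68,73), prism(np.array([I,B+[3,1],E_-3*n,E_+28*n]),68,73)]
TRAY=[t/1000 for t in TRAY]
SCR=[disc((0,0),.028,.118)*1,box(-.011,.011,-.011,.011,.124,.190)]; SCR[0]=np.vstack([disc((0,0),.028,.118),disc((0,0),.028,.124)])
POT=[np.vstack([disc((0,0),.023,0),disc((0,0),.023,.118)]),np.vstack([disc((0,0),.038,0),disc((0,0),.038,.006)])]
def place(parts,x):
    R=Ro.from_euler('z',x[2]).as_matrix();return [p@R.T+[x[0],x[1],0] for p in parts]
def render(im,parts):
    m=np.zeros((384*S,512*S),np.uint8)
    for p in parts: cv2.fillConvexPoly(m,cv2.convexHull(np.round((proj(im,p)+.5)*S).astype(np.int32)),1)
    return cv2.resize(m.astype(np.float32),(512,384),interpolation=cv2.INTER_AREA)
def cost(x,parts,obs):
    c=0
    for im,m in obs:
        r=render(im,place(parts,x));c+=1-np.minimum(r,m).sum()/np.maximum(r,m).sum()
    return c/len(obs)
def fit(parts,obs,x0,d):
    best=None
    for k in range(2):
        s=np.vstack([x0]+[np.array(x0)+np.eye(3)[i]*d[i] for i in range(3)])
        r=minimize(cost,x0,args=(parts,obs),method="Nelder-Mead",options=dict(initial_simplex=s,xatol=1e-4,fatol=1e-5));x0=r.x;d=np.array(d)/3
    return r.x,r.fun
E
python3 - <<'E'
from fit import *
D={k:pickle.load(open(k+".pkl","rb")) for k in("p1","p2","t1","t2")}
for cam in("scene","side"):
    im=robot.get_image(cam);D[cam]={"im":im}
    for q in("tray","pot","scraper"):D[cam][q]=[(r["p"],r["mask"],r["rect"]) for r in robot.silhouettes(cam,q)[:2]]
pickle.dump(D,open("D.pkl","wb"))
for q,parts,x0,d,vs in(("tray",TRAY,[.62,.18,-.07],[.02,.02,.1],("t1","t2","p2","side","scene")),
                     ("scraper",SCR,[.47,-.05,.1],[.02,.02,.3],("p1","p2","side","scene")),("pot",POT,[.47,-.05,0],[.02,.02,.01],("t1","p1","side","scene"))):
    obs=[(D[v]["im"],D[v][q][0][1].astype(np.float32)) for v in vs if D[v][q]]
    for sel in [obs[:2],obs]+[[o] for o in obs]: print(q,*[np.round(t,4) for t in fit(parts,sel,x0,d)])
E
```

```text
tray [0.6361 0.1573 0.0013] 0.0333
tray [ 0.6362  0.1572 -0.0055] 0.2839
tray [ 0.635   0.1589 -0.0011] 0.029
tray [ 0.6367  0.156  -0.0007] 0.0191
tray [ 0.6367  0.1559 -0.006 ] 0.2938
tray [0.6359 0.1613 0.001 ] 0.0389
tray [ 0.62  0.18 -0.07] 1.0
scraper [ 0.4752 -0.08    0.6333] 0.0841
scraper [ 0.4755 -0.0793 -0.092 ] 0.0962
scraper [ 0.4747 -0.0803  0.8417] 0.1015
scraper [ 0.4754 -0.0799 -0.0005] 0.0387
scraper [ 0.4763 -0.0734 -0.0145] 0.1295
scraper [ 0.476  -0.0776 -0.4219] 0.0906
pot [ 0.4748 -0.08    0.005 ] 0.4615
pot [ 0.4757 -0.0792  0.0079] 0.3108
pot [ 0.4749 -0.0817  0.013 ] 0.4459
pot [ 4.744e-01 -7.880e-02 -3.000e-04] 0.4699
pot [ 0.4759 -0.0768  0.0118] 0.1697
pot [ 0.475  -0.0779  0.0175] 0.1376
```

Run:
```python
from fit import *
D=pickle.load(open("D.pkl","rb"))
def ov(v,parts,x,c,k,col):
    im=D[v]["im"];p=cv2.resize(im["pixels"],None,fx=k,fy=k,interpolation=cv2.INTER_CUBIC)
    for h in place(parts,x): cv2.polylines(p,[np.round((cv2.convexHull(proj(im,h).astype(np.float32))+.5)*k).astype(np.int32)],True,col,1)
    cx,cy=int(c[0]*k),int(c[1]*k);return p[max(cy-150,0):,max(cx-200,0):][:300,:400]
x=[.636,.1575,0]
q=[ov("t1",TRAY,x,(270,200),1.7,(0,255,0)),ov("t2",TRAY,x,(245,205),2,(0,255,0)),
 ov("p1",SCR,[.4752,-.0797,0],(258,215),6,(0,255,0)),ov("p2",SCR,[.4752,-.0797,0],(230,195),6,(0,255,0))]
cv2.imwrite("pics/d.png",np.vstack([np.hstack(q[:2]),np.hstack(q[2:])]))
```

```text
(no output)
```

View pics/d.png

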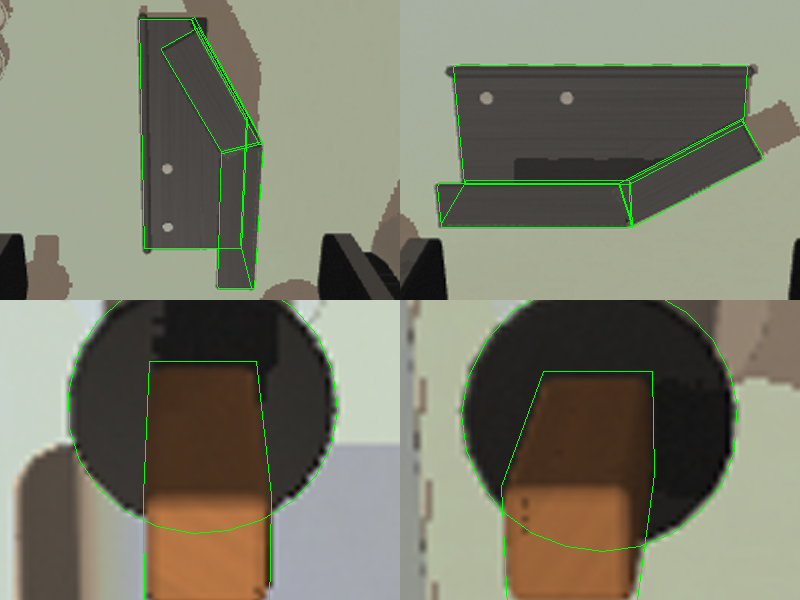

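```bash
cat > plan.py <<'E'
from h import *
T=np.array([.636,.1575,0.]);POTP=np.array([.4752,-.0797])
u=np.array([-.5,.866]);b=np.array([46,18.93])
s_pts=[-84,-63,-42,-21,0,22,44,66,88,110]
def seam(s,z=.012):
    p=b-s*u*1 if False else (b+(-s)*u if s<0 else b+[0,-s])
    return np.r_[p/1000,0]+T+[0,0,z]
LEAN=np.radians(41);d=np.array([np.cos(np.radians(15)),np.sin(np.radians(15)),0])
zt=np.sin(LEAN)*d-np.cos(LEAN)*np.array([0,0,1])
def rot(sgn):
    y=sgn*np.array([np.sin(np.radians(15)),-np.cos(np.radians(15)),0]);x=np.cross(y,zt)
    return Ro.from_matrix(np.c_[x,y,zt]).as_euler('xyz',degrees=True)
L=.119 # TCP to ball centre
def tcp(tip): return np.asarray(tip)-L*zt
E
python3 - <<'E'
from plan import *
print(seam(-84),seam(0),seam(110))
for sgn,yaw in((1,0),(-1,180)):
    print(sgn,rot(sgn))
    for p,o in [([*POTP,.136],[180,0,yaw]),([*POTP,.3],[180,0,yaw])]+[(tcp(seam(s)),rot(sgn)) for s in(-84,0,110)]+[(tcp(seam(-84)-.06*d+[0,0,.15]),rot(sgn))]:
        j=robot.inverse_kinematics(p,o);print(None if j is None else np.round(j))
E
```

```text
[0.64     0.249174 0.012   ] [0.682   0.17643 0.012  ] [0.682   0.06643 0.012  ]
1 [180. -41.  15.]
[-12.  -1. 121.  -0.  61.  78.]
[-12.  -8. 109.  -0.  79.  78.]
[ 23.  -2. 137. -48.   7. 143.]
[ 11.  -0. 135.  34.   5.  53.]
[ -6.  -2. 136.  66.  15.   9.]
[ 24. -23. 135. -12.  29. 108.]
-1 [-180.   41. -165.]
[ -12.   -1.  121.    0.   61. -102.]
[ -12.   -8.  109.    0.   79. -102.]
[ 23.  -2. 137. -48.   7. -37.]
[  11.   -0.  135.   34.    5. -127.]
None
[ 24. -23. 135. -12.  29. -72.]
```

```bash
cat >> plan.py <<'E'
LEAN=np.radians(38)
def pose(tip,back=0,up=0,lean=LEAN):
    """TCP position and rotation with ball centre at tip, leaning away from the base axis; back: retreat along lean, up: lift"""
    t=np.arctan2(tip[1],tip[0]);d=np.array([np.cos(t),np.sin(t),0]);k=np.array([0,0,1.])
    z=np.sin(lean)*d-np.cos(lean)*k;y=np.array([np.sin(t),-np.cos(t),0])
    return np.asarray(tip)-L*z-back*d+up*k, Ro.from_matrix(np.c_[np.cross(y,z),y,z]).as_euler('xyz',degrees=True)
E
python3 - <<'E'
from plan import *
for a in [(seam(s),) for s in(-84,-40,0,50,110)]+[(seam(-84),.06,.15),(seam(-84),.06,.02),(seam(110),.06,.0),(seam(110),.06,.2)]:
    j=robot.inverse_kinematics(*pose(*a));print(None if j is None else np.round(j,1))
robot.reach([*POTP,.26],[180,0,0])
robot.command_gripper(.085)
robot.move_straight([*POTP,.136],speed=.15)
print("f before",robot.get_force(),robot.get_time_s())
robot.command_gripper(0,80)
robot.wait(.2)
print(robot.get_grip_width(),robot.get_gripper_force(),robot.get_force(),robot.get_wrist_torque())
E
```

```text
[ 17.7  -2.  134.5  13.1   9.8  74.3]
[ 14.2  -1.1 133.6  12.9   9.7  74.6]
[ 11.1   0.  132.5  12.6   9.7  74.9]
[  7.   -1.2 133.7  12.9   9.7  74.5]
[  2.   -2.2 134.7  13.1   9.8  74.3]
[ 17.1 -22.1 132.2   4.9  32.   82.5]
[ 17.1 -11.7 140.2  10.9  13.8  76.1]
[  1.3  -9.6 141.2  14.   10.8  72.9]
[  1.3 -24.5 128.4   4.2  38.2  83.4]
f before [0.26609948 0.14678492 0.90562917] 14.0667
0.0209808858473967 78.49390983581543 [-0.9714889   0.46766116  4.0669622 ] [-0.03999562  0.0123314   0.03933515]
```

Run:
```python
from plan import *
robot.move_straight([*POTP,.31],speed=.2)
robot.reach(*pose(seam(-84),.06,.15))
p,o=pose(seam(-84),.06,.03); robot.move_straight(p,rotation=o,speed=.15)
robot.wait(.4)
print(robot.get_time_s(),robot.get_grip_width(),[robot.get_force().round(2) for _ in range(3)],robot.get_wrist_torque())
im=robot.get_image("side");px=im["pixels"].copy();t=seam(-84)
th=np.arctan2(t[1],t[0]);tip=t-.06*np.array([np.cos(th),np.sin(th),0])+[0,0,.03]
uv=proj(im,tip)[0];print(uv)
c=px[int(uv[1])-85:int(uv[1])+35,int(uv[0])-60:int(uv[0])+100]
c=cv2.resize(c,None,fx=5,fy=5,interpolation=cv2.INTER_CUBIC);cv2.circle(c,(int(60.5*5),int(85.5*5)),5,(0,255,0),1);cv2.imwrite("pics/e.png",c)
```

```text
18.3333 0.021243915156737465 [array([ 0.04,  0.29, -1.29]), array([ 0.04,  0.29, -1.29]), array([ 0.04,  0.29, -1.29])] [-0.16901043  0.43190182 -0.01828235]
[232.62178346 236.30492796]
```

View pics/e.png

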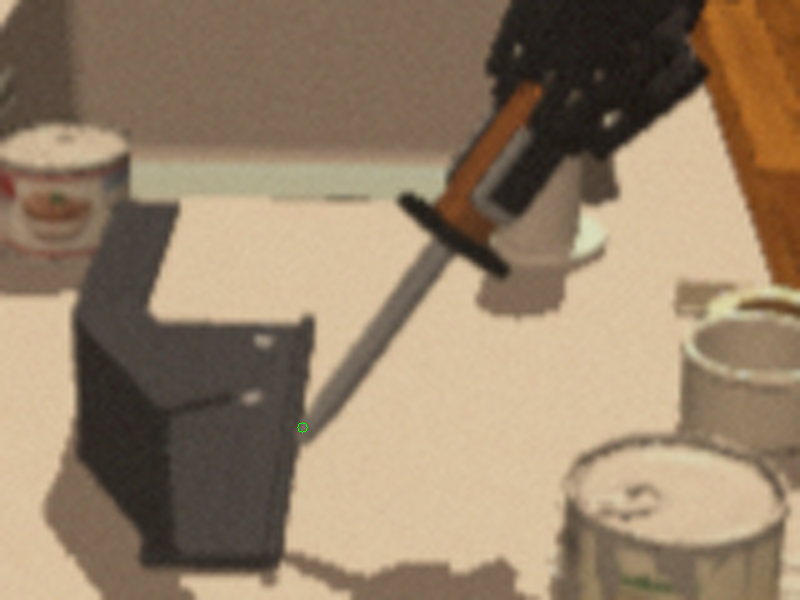

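The side crop shows the scraper held straight, leaning, with its tip at about (308,436). The predicted point is (302,427), so it is within about 2 mm. Next I feel for the floor and the plate.

Run:
```python
from plan import *
import json
nS=np.array([-.866,-.5,0])
S=seam(-84)
th=np.arctan2(S[1],S[0]);d=np.array([np.cos(th),np.sin(th),0])
go=lambda tip,v:(lambda po:robot.move_straight(po[0],rotation=po[1],speed=v))(pose(tip))
F=lambda: robot.get_force()-F0
go(S-.06*d+[0,0,.012],.1);go(S-.02*d+[0,0,.010],.1);robot.wait(.3)
F0=robot.get_force();print("F0",F0.round(2))
tip=S-.02*d+[0,0,.010]
while True:
    tip=tip-[0,0,.0005];go(tip,.01);robot.wait(.05);f=F()
    if f[2]>2 or tip[2]<.006: break
    if tip[2]<.0145:print("z",round(tip[2],4),f.round(2))
print("floor",tip.round(4),f.round(2)); dz=tip[2]-.012
k=0.02
while True:
    k-=.001 if k>.004 else .0005
    tip=S-k*d+[0,0,dz];go(tip,.03);robot.wait(.05);f=F()
    if k<.005:print("k",round(k,4),f.round(2),round(f@nS,2))
    if f@nS>2 or k<-.008: break
print("wall",k,f.round(2),robot.get_time_s())
json.dump(dict(F0=list(F0),dz=dz,k=k,tip=list(tip)),open("c.json","w"))
```

```text
F0 [ 0.4  -0.89 -0.72]
z 0.0145 [-0.61 -0.37 -0.28]
z 0.014 [-0.25  1.   -0.28]
z 0.0135 [-0.28  0.67 -0.14]
z 0.013 [-0.56  1.03 -1.  ]
z 0.0125 [-0.2  -0.36 -0.16]
z 0.012 [-0.75  0.87  0.45]
z 0.0115 [-0.25  0.7   1.45]
floor [0.6214 0.2419 0.011 ] [-0.74  0.86  3.09]
k 0.005 [-0.13  0.92  5.17] -0.35
k 0.004 [0.66 1.59 5.19] -1.37
k 0.0035 [-0.29  1.63  7.21] -0.57
k 0.003 [-0.73  1.08  6.82] 0.09
k 0.0025 [-1.56  0.39  7.98] 1.16
k 0.002 [-0.03  0.91  7.2 ] -0.43
k 0.0015 [-2.33  0.17  9.99] 1.94
k 0.001 [-5.49 -1.4  11.01] 5.46
wall 0.0009999999999999896 [-5.49 -1.4  11.01] 32.7667
```

```bash
cat > trace.py <<'E'
from plan import *
import json
c=json.load(open("c.json"));F0=np.array(c["F0"])
dz=.0003;wn=-.001
log=[]
def step(s,v):
    n=np.array([-.866,-.5,0]) if s<0 else np.array([-1,0,0.])
    p,o=pose(seam(s)-wn*n+[0,0,dz]);robot.move_straight(p,rotation=o,speed=v)
    f=robot.get_force()-F0;return f[2],f@n,f
def adj(fz,fn):
    global dz,wn
    dz+=np.clip(.00015*(fz-4),-.0004,.0004);wn+=np.clip(.00015*(2.5-fn),-.0004,.0004)
    dz=np.clip(dz,-.004,.003);wn=np.clip(wn,-.004,.005)
for _ in range(4):
    fz,fn,_f=step(-84,.01);adj(fz,fn);robot.wait(.08)
for s in np.r_[np.arange(-80,0,5),0,np.arange(5,111,5)]:
    fz,fn,f=step(s,.03);adj(fz,fn);log.append((s,round(fz,1),round(fn,1),round(dz*1e3,1),round(wn*1e3,1)))
    if np.linalg.norm(f)>25: print("HIGH",f);break
robot.wait(.4)
print(*log,sep="\n");print(robot.get_time_s(),robot.get_tcp_pos(),pose(seam(110))[0],robot.get_grip_width(),robot.get_wrist_torque())
E
python3 trace.py
```

```text
(np.int64(-80), np.float64(3.9), np.float64(3.3), np.float64(0.3), np.float64(-0.4))
(np.int64(-75), np.float64(3.8), np.float64(3.4), np.float64(0.3), np.float64(-0.6))
(np.int64(-70), np.float64(2.3), np.float64(2.4), np.float64(0.0), np.float64(-0.6))
(np.int64(-65), np.float64(2.8), np.float64(3.8), np.float64(-0.2), np.float64(-0.7))
(np.int64(-60), np.float64(3.0), np.float64(2.6), np.float64(-0.3), np.float64(-0.8))
(np.int64(-55), np.float64(3.5), np.float64(4.3), np.float64(-0.4), np.float64(-1.0))
(np.int64(-50), np.float64(2.3), np.float64(2.3), np.float64(-0.6), np.float64(-1.0))
(np.int64(-45), np.float64(3.4), np.float64(3.3), np.float64(-0.7), np.float64(-1.1))
(np.int64(-40), np.float64(3.7), np.float64(2.3), np.float64(-0.8), np.float64(-1.1))
(np.int64(-35), np.float64(5.0), np.float64(4.3), np.float64(-0.6), np.float64(-1.4))
(np.int64(-30), np.float64(3.4), np.float64(1.5), np.float64(-0.7), np.float64(-1.2))
(np.int64(-25), np.float64(5.2), np.float64(3.0), np.float64(-0.5), np.float64(-1.3))
(np.int64(-20), np.float64(3.4), np.float64(1.0), np.float64(-0.6), np.
[... 1661 characters left out ...]
p.float64(1.8), np.float64(-0.2), np.float64(-0.8))
(np.int64(85), np.float64(4.0), np.float64(2.0), np.float64(-0.2), np.float64(-0.7))
(np.int64(90), np.float64(4.5), np.float64(3.1), np.float64(-0.1), np.float64(-0.8))
(np.int64(95), np.float64(4.3), np.float64(1.8), np.float64(-0.1), np.float64(-0.7))
(np.int64(100), np.float64(3.5), np.float64(1.7), np.float64(-0.2), np.float64(-0.6))
(np.int64(105), np.float64(3.9), np.float64(2.3), np.float64(-0.2), np.float64(-0.6))
(np.int64(110), np.float64(5.5), np.float64(4.1), np.float64(0.0), np.float64(-0.8))
46.1833 [0.60850425 0.05917738 0.10556563] [0.60908138 0.05932738 0.10577328] 0.021356638337100994 [-0.56790457  0.23804842 -0.41529263]
```

Run:
```python
from plan import *
import pickle
p,o=pose(seam(110),.05,.012);robot.move_straight(p,rotation=o,speed=.12)
p,o=pose(seam(110),.08,.2);robot.move_straight(p,rotation=o,speed=.25)
robot.reach([*POTP,.31],[180,0,0]);robot.wait(.3)
print(robot.get_time_s(),robot.get_grip_width(),robot.get_force())
tip=np.array([*POTP,.31-L]);out=[]
for n in("scene","side"):
    im=robot.get_image(n);px=cv2.resize(im["pixels"],None,fx=4,fy=4,interpolation=cv2.INTER_CUBIC)
    for P in(tip,tip+[0,0,.09],[*POTP,.118]):
        q=(proj(im,P)[0]+.5)*4;cv2.circle(px,tuple(np.round(q).astype(int)),4,(0,255,0),1)
    q=((proj(im,tip)[0]+.5)*4).astype(int);out.append(px[max(q[1]-250,0):q[1]+350,q[0]-200:q[0]+200][:600])
cv2.imwrite("pics/f.png",np.hstack([o[:min(map(len,out))] for o in out]))
```

```text
48.6833 0.02117205486781581 [-0.23587815  0.9691127  -0.77597619]
```

View pics/f.png

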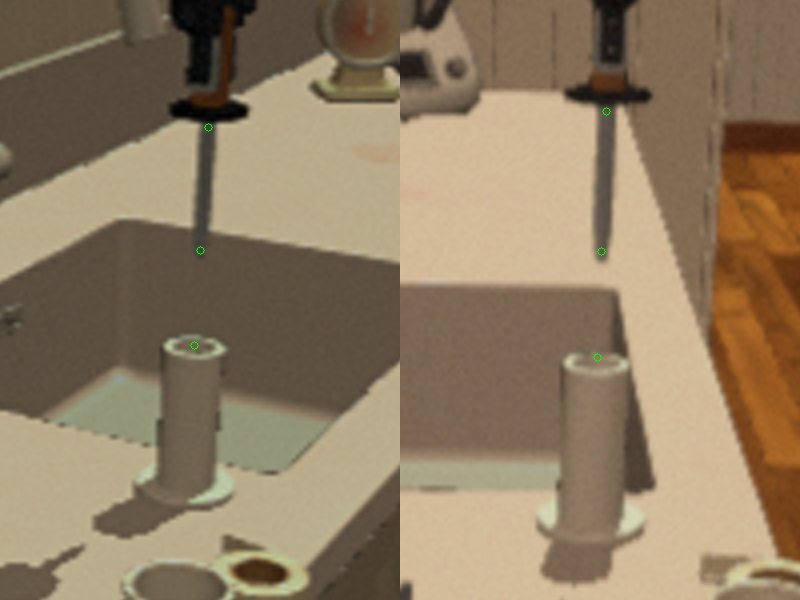

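Both views show the scraper hanging straight within about 1 px of prediction, tip at (203,255) and (602,257), with the pot mouth at (194,347) and (597,362) below it. I'll lower it now.

Run:
```python
from plan import *
F0=robot.get_force()
for z in(.24,.20,.17,.145,.139):
    robot.move_straight([*POTP,z],speed=.12 if z>.14 else .05);f=robot.get_force()-F0;print(z,f.round(1))
    if np.linalg.norm(f)>10: print("STOP");raise SystemExit
while z>.130:
    z-=.0007;robot.move_straight([*POTP,z],speed=.02);f=robot.get_force()-F0
    if f[2]>4: break
print("rest",z,f.round(1),robot.get_time_s())
robot.command_gripper(.03);robot.command_gripper(.085);robot.wait(.2)
robot.move_straight([*POTP,.27],speed=.15);robot.wait(.3)
print(robot.get_time_s(),robot.get_force())
out=[]
for n in("scene","side"):
    im=robot.get_image(n);q=proj(im,[*POTP,.12])[0].astype(int)
    out.append(cv2.resize(im["pixels"][q[1]-60:q[1]+60,q[0]-40:q[0]+40],None,fx=5,fy=5,interpolation=cv2.INTER_CUBIC))
cv2.imwrite("pics/g.png",np.hstack(out))
```

```text
0.24 [-0.3  0.3  0.1]
0.2 [ 0.6 -0.4  1.3]
0.17 [ 1.6 -0.2  0.8]
0.145 [ 0.7 -0.6  0.7]
0.139 [0.6 0.6 0.8]
rest 0.13549999999999998 [-2.2  1.1  6.6] 52.275
54.6667 [-0.59116243  0.39328909  0.4772689 ]
```

View pics/g.png

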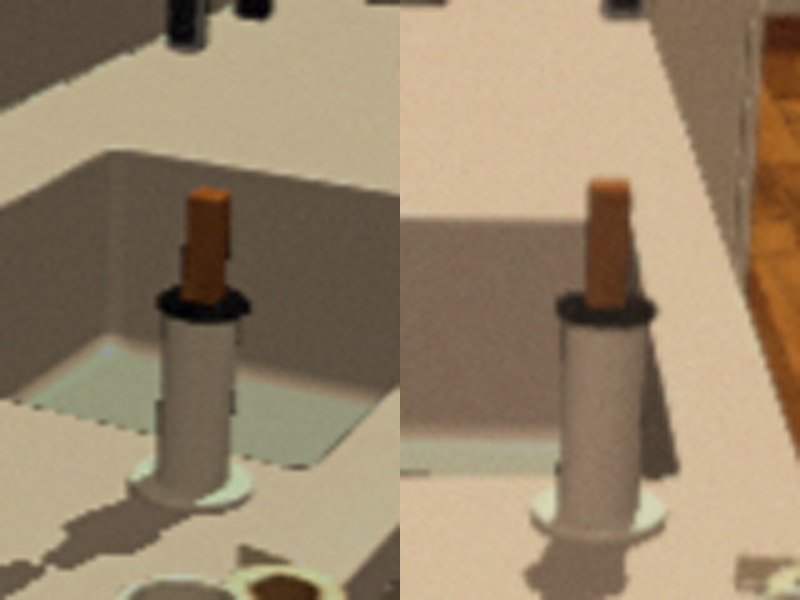

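The scraper stands upright with its guard flush on the rim, at (203,305) and (606,310). The gripper is well clear of it.

```bash
python3 -c "
from rig import robot
print(robot.job_done())"
```

```text
the job is handed in; nothing more can be done
None
```

I traced the whole joint from the left end to the right in one pass, touching at every force reading (about 2–6 N on the floor). The scraper is back upright in its pot with its guard on the rim, released, and the job was handed in at about 55 s; the hand-in call returned no verdict.

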